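# Nest the dispensing cups on the counter scale and tare it

### The job

Stack the two loose white dispensing cups into the cup that already stands on the scale's pan, one inside the other, upright and fully home, without dropping them from a height. Once all three are nested on the pan and let go, press the scale's round push button fully down and release it. Leave everything else where it stands.

Things in the scene. Friction and masses are not known exactly. Their poses are not given: they have to be found in the camera images.
- cup_a: White open dispensing cup, 84 mm high: tapered body (diameter 34 mm at the foot, 51 mm at the top) under a cylindrical collar (54 to 84 mm height, outer diameter 62 mm, inner 55 mm). Origin: centre of the underside, z up the axis. Starts on the scale's pan: the bottom of the stack. The three cups are identical, 50 to 100 g.
- cup_b: White open dispensing cup, 84 mm high: tapered body (diameter 34 mm at the foot, 51 mm at the top) under a cylindrical collar (54 to 84 mm height, outer diameter 62 mm, inner 55 mm). Nested fully home, its collar rests on the rim of the cup below, origin 30 mm above the lower cup's. Origin: centre of the underside, z up the axis. Starts upright on the desk, left or right of the scale.
- cup_c: White open dispensing cup, 84 mm high: tapered body (diameter 34 mm at the foot, 51 mm at the top) under a cylindrical collar (54 to 84 mm height, outer diameter 62 mm, inner 55 mm). Nested fully home, its collar rests on the rim of the cup below, origin 30 mm above the lower cup's. Origin: centre of the underside, z up the axis. Starts upright on the desk, left or right of the scale.
- scale: Fixed grey counter scale, 190 mm (x) by 300 mm (y), its deck 48 mm high. Origin: centre of its underside on the desk; x points away from the robot at yaw 0, y to the left. The pan is on its left (+y) half, the console with a dark display and the push button on its right (-y) half.
- pan (a point): Centre of the upper face of the scale's flat steel pan (170 mm along the scale's x, 165 mm along its y), 62 mm above the desk; axes as the scale's.
- tare (a joint): Travel of the scale's push button: 0 released, 0.008 m fully down (about 6 N); it springs back up. It moves straight down.
- tare_top (a point): Centre of the top of the grey round push button (34 mm diameter, in a black 50 mm round housing, standing near the robot-side edge of the console); about 70 mm above the desk when released; it moves down with the button.
- bottle: Bystander: closed amber bottle, 54 mm diameter, 115 mm high. Origin: centre of the underside. It stands on the desk beside the cups.
- jar: Bystander: closed white jar with a black cap, 60 mm diameter, 75 mm high. Origin: centre of the underside. It stands on the desk beside the cups.
- tape: Bystander: roll of brown tape lying flat, 110 mm diameter, 48 mm high, to the far left of the scale. Origin: centre of the underside.
- carton: Bystander: medicine carton lying flat, 70 by 130 by 50 mm high, between the robot and the scale. Origin: centre of the underside.
- tin: Bystander: flat yellow pencil tin, 80 by 190 by 35 mm, to the far right of the scale. Origin: centre of the underside.
Things that resemble listed ones, but are neither listed nor needed, are in the scene too. What is shaped like the cup_b but red is not meant.

How it is judged:
By the outcome, as a careful person would: the job done as asked, in the order asked, and still so for the second after the job is handed in, with the robot touching nothing.
It also fails if it takes over 72 s, if anything falls off the work surface, if the arm or the gripper's body presses on something with over 40 N, if the wrist force passes 120 N, or if a joint passes its speed limit or range.

### The arm

A 6-joint arm with a two-finger parallel gripper is mounted at the origin on the work surface. World frame = base frame: x ahead of the robot, y to its left, z up, the work surface at z = 0. Lengths are in mm, angles in degrees, forces in N, time in s.
With the tool pointing down it reaches from about 350 to 850 mm from the base axis. Payload 8.1 kg.
Tool frame: the origin (TCP) lies midway between the tips of the shut fingers; the grasp point (between the pads) lies 19 mm behind it (r.pinch_z is the distance from the TCP to the grasp point, in mm); z points along the fingers, y is the line along which they close (so a half turn about z gives the same grasp; the last joint's range is limited). The gripper opens to 85 mm and grips with 20 to 120 N. Pads are 22 mm wide; open, the fingers measure 114 mm over their backs; the gripper's body (76 mm by 85 mm) begins 54 mm behind the grasp point. The pads swing forward as they close: fully open they stand 13 mm farther back than shut.
Start: joints at [-70.669, 7.471, 85.268, -0, 87.261, -4.893], TCP at [246.209, -547.162, 231.292] pointing down, gripper open.
Joint ranges: [-169.43, 169.43], [-51.17, 129.36], [1.28, 143.12], [-76.62, 256.62], [0, 156.53], [-152.29, 152.29]. Speed limits (degrees/s): [136.94, 136.94, 159.86, 180, 180, 180].

### API

Orientations are given as [roll, pitch, yaw] about the fixed x, y, z axes, in that order (R = Rz(yaw) Ry(pitch) Rx(roll)).
In Python, from bench import r gives the robot as it stands.
- The arm moves only by the shell command python3 -m jog 'ROWS' [OPENING] [FORCE]. ROWS is JSON, one flat list of numbers, 6 for each row, row after row: the shift along the tool's x, y, z in m, then the turn, a rotation vector about the tool's x, y, z in rad. A call has 1 to 8 rows; each row is the pose to reach, as a shift and turn from the pose commanded when the call began, along the tool's axes at that moment; what a row does not reach only later rows make up. A row lasts 1/8 s, in which the tool goes at most 62.5 mm and 10.7 degrees, less where a joint would pass 70% of its speed; a pose out of reach is approached as far as the arm can. A call with a gripper value outside its range is refused whole. OPENING is the opening, from -1 (shut) to 1 (fully open), set as the call begins (- or left out, the last holds). The fingers move at their own pace and stop on an object; FORCE is the grip in N (left out, the last holds). Time passes only in rows, so rows that repeat a pose let the fingers close. It gives the time, the measured TCP pose, the force, the opening and the grip force at its end, in the units of the state.
- r.sense(): the state, without advancing time (a new reading comes with each control period).
- r.snapshot(name): name is "scene" or "top"; returns a dict with "pixels" (384x512x3 uint8, red, green, blue), "range_z" (384x512 float32, mm along the optical axis (not along the pixel's ray), 0 where there is no reading), "K" (3x3 intrinsics, pixels), "rvec" (rotation vector, rad) and "tvec" (3), from world to camera coordinates, as OpenCV has them. Camera axes: x right, y down, z forward; pixel columns grow to the right and rows downward; lengths in mm; the calibration is good to about 2 mm. A picture is of the moment at which its call begins.
- r.hand_in(): hands the job in; it is judged then, once.
Trained networks look in a picture, given as the dict that the camera call returned (one of the last four; its "shot" number tells which), for a name from the list of things; names that differ only in an ending like _2 or _b are one class to them, and where a whole thing is asked for, a point or a joint stands for the part that bears it (a point fixed in the world has none). Each returns a list of dicts, best first, with "score" (0 to 1); they miss things now and then, are a little off and sometimes report something else, mostly with a low value. They report only what shows in the picture. A call takes as long as a camera call. They do not tell look-alikes from the thing itself.
- r.look_for(picture, target): "bbox" ([left, top, right, bottom] in pixels, round what is visible of it).
- r.outline_of(picture, target): "region" (384x512 bool, what is visible of it) and "bbox" ([left, top, right, bottom] in pixels, round what is visible of it).
The state is a dict: "time": time; "joint_pos": joint angles; "qd": joint speeds; "joint_efforts": joint torques, N m; "tool_pos": TCP position; "tcp_rot": TCP orientation; "ft_force": force on the tool from outside, world axes, zero at the start; "wrist_torque": the same for the moment, N m; "finger_gap": finger opening in mm; "grip_force": force on a finger pad.
Only numpy, scipy, OpenCV 4.12 (cv2) and the standard library are available. Lean on these libraries where they do the work, as an engineer would, in place of code of your own. Each camera call takes 0.05 s, during which the arm holds its last target. There are 200 camera calls.

## Working session

There is one attempt and no reset: what is moved stays moved. The work goes in short steps, Python scripts to look and compute and a shell command to move; the robot and the scene stay as the last step left them, time stands still between calls to the robot, and variables do not carry over. Pictures are saved under pics/ and viewed, at most 10 in all, crops included, and the job is handed in when it is done.

```bash
mkdir -p pics; ls
cat > h.py <<'E'
import numpy as np, cv2
from bench import r
def cloud(p):
    z=p["range_z"].astype(float); K=np.array(p["K"]); R=cv2.Rodrigues(np.array(p["rvec"],float))[0]; t=np.array(p["tvec"],float).ravel()
    v,u=np.mgrid[:z.shape[0],:z.shape[1]]
    c=np.stack([(u-K[0,2])/K[0,0]*z,(v-K[1,2])/K[1,1]*z,z],-1)
    w=(c-t)@R; w[z<=0]=np.nan
    return w
E
python3 - <<'E'
from h import *
ps=[r.snapshot(n) for n in("top","scene")]
cv2.imwrite("pics/a.png",cv2.resize(ps[0]["pixels"][...,::-1],(800,600)))
cv2.imwrite("pics/b.png",cv2.resize(ps[1]["pixels"][...,::-1],(800,600)))
for p,n in zip(ps,("top","scene")):
    w=cloud(p); np.save(n+".npy",w)
    for t in("cup_a","tare_top","scale","bottle","jar","carton","tape","tin"):
        for o in r.outline_of(p,t):
            m=o["region"]; q=w[m]; q=q[~np.isnan(q[:,0])]
            zt=np.percentile(q[:,2],98); top=q[q[:,2]>zt-6]
            mn,mx=top.min(0),top.max(0)
            print(n,t,round(o["score"],2),np.round(o["bbox"]),"ztop",round(zt),"mid",np.round((mn+mx)[:2]/2),"ext",np.round((mx-mn)[:2]))
s=r.sense();print(s["tool_pos"],s["tcp_rot"],s["ft_force"],s["finger_gap"])
E
```

```text
pics
top cup_a 0.88 [106. 181. 126. 200.] ztop 88 mid [563. 395.] ext [61. 61.]
top cup_a 0.67 [367. 219. 387. 236.] ztop 88 mid [ 451. -473.] ext [57. 61.]
top cup_a 0.51 [224. 168. 242. 185.] ztop 149 mid [607.  -0.] ext [57. 55.]
top cup_a 0.51 [341. 189. 361. 204.] ztop 88 mid [ 551. -395.] ext [58. 57.]
top scale 0.92 [203. 148. 298. 213.] ztop 70 mid [614. -45.] ext [210. 283.]
top jar 0.68 [140. 220. 161. 237.] ztop 82 mid [445. 279.] ext [47. 50.]
top carton 0.96 [218. 222. 256. 248.] ztop 57 mid [421.  -1.] ext [ 79. 130.]
top carton 0.5 [276. 179. 285. 189.] ztop 78 mid [ 590. -150.] ext [30. 31.]
top carton 0.41 [222. 165. 246. 188.] ztop 149 mid [609.  -2.] ext [60. 58.]
top tape 0.89 [132. 133. 167. 163.] ztop 55 mid [725. 298.] ext [108. 107.]
top tin 0.79 [295. 139. 355. 164.] ztop 42 mid [ 719. -311.] ext [ 96. 188.]
scene cup_a 0.83 [108. 152. 134. 187.] ztop 84 mid [ 453. -472.] ext [64. 60.]
scene cup_a 0.75 [130. 178. 154. 202.] ztop 84 mid [ 552. -394.] ext [62. 60.]
scene cup_a 0.6 [398. 160. 430. 193.] ztop 85 mid [567. 398.] ext [62. 61.]
scene cup_a 0.57 [270
[... 280 characters left out ...]
ext [25. 18.]
scene jar 0.66 [350. 142. 371. 171.] ztop 77 mid [447. 281.] ext [51. 49.]
scene jar 0.54 [207. 168. 323. 249.] ztop 65 mid [615. -34.] ext [213. 277.]
scene carton 0.85 [253. 142. 292. 171.] ztop 53 mid [424.   1.] ext [ 85. 130.]
scene tape 0.83 [372. 208. 417. 252.] ztop 51 mid [728. 301.] ext [108. 109.]
scene tin 0.94 [132. 222. 206. 263.] ztop 37 mid [ 724. -312.] ext [ 98. 189.]
scene tin 0.36 [271. 164. 293. 198.] ztop 147 mid [612.   1.] ext [62. 60.]
scene tin 0.34 [351. 142. 373. 169.] ztop 77 mid [446. 281.] ext [53. 49.]
[ 246.20800166 -547.16307679  231.31935478] [1.79998411e+02 1.68658880e-03 2.42267681e+01] [-0.26092761 -0.15313145  0.26667005] 85.36135303530313
```

View pics/a.png

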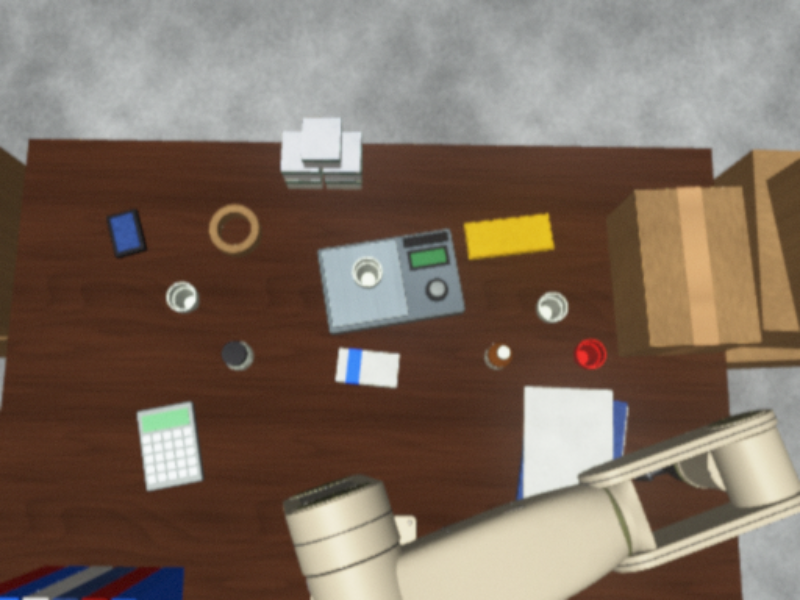

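View pics/b.png

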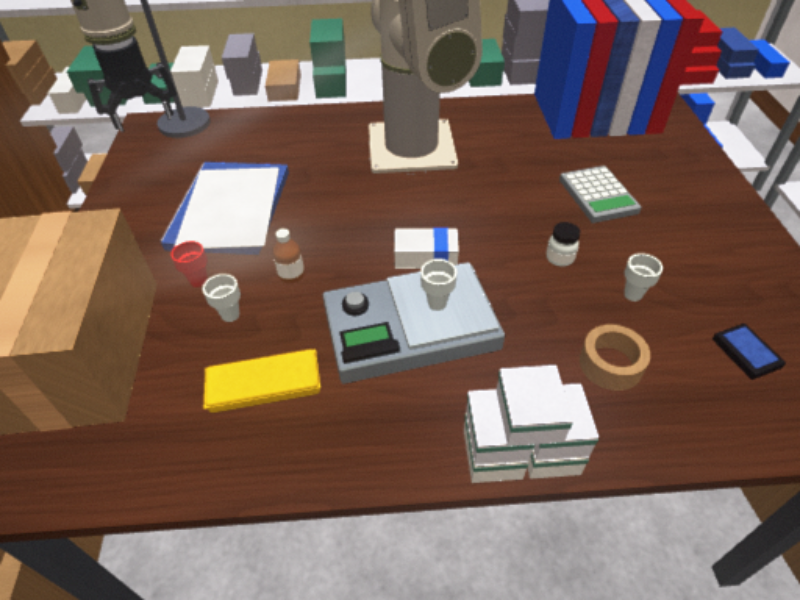

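Top view (800×600): white cups at (182,296) left and (552,307) right, cup_a on the pan at (367,272), button at (437,289). The red look-alike is at (591,353), so the right-hand loose cup is the white one at (552,307). I'll confirm it in a crop and refine the rim centres.

```bash
cat >> h.py <<'E'
from scipy.optimize import least_squares
def rim(w,m,zlo,zhi,rad=29.25):
    q=w[m&(w[...,2]>zlo)&(w[...,2]<zhi)]
    c0=(q.max(0)+q.min(0))[:2]/2
    f=lambda c:np.hypot(*(q[:,:2]-c).T)-rad
    s=least_squares(f,c0,loss="soft_l1",f_scale=1.5)
    return np.round(s.x,1),len(q),round(float(np.median(q[:,2])),1),round(float(np.sqrt(np.mean(s.fun**2))),1)
E
python3 - <<'E'
from h import *
C={"R":(551,-395,84),"L":(565,396,84),"P":(610,0,146)}
for n in("top","scene"):
    p=r.snapshot(n); w=cloud(p); img=p["pixels"][...,::-1]
    for k,(x,y,z) in C.items():
        m=np.hypot(w[...,0]-x,w[...,1]-y)<42
        print(n,k,rim(w,m,z-8,z+9))
    # button: top surface near (590,-150)
    m=np.hypot(w[...,0]-588,w[...,1]+150)<40
    q=w[m&(w[...,2]>64)]; print(n,"btn",len(q),q.min(0).round(),q.max(0).round(),np.median(q,0).round(1))
    q=w[np.hypot(w[...,0]-610,w[...,1]-60)<25]; print("pan z",np.median(q[:,2]).round(1))
    q=w[np.hypot(w[...,0]-490,w[...,1]+380)<20]; print("desk z",np.median(q[:,2]).round(1))
    b=w[(w[...,1]<-440)&(w[...,1]>-800)&(w[...,0]>480)&(w[...,0]<800)&(w[...,2]>150)]; print("box",b.min(0).round(),b.max(0).round())
    if n=="top":
        a=cv2.resize(img[175:250,330:405],(400,400),interpolation=3)
        c=cv2.resize(img[170:210,95:135],(400,400),interpolation=3)
        cv2.imwrite("pics/c.png",np.hstack([c,a]))
E
```

```text
top R (array([ 551.1, -395.9]), 72, 83.4, 1.3)
top L (array([563.2, 395.1]), 84, 83.4, 1.4)
top P (array([609.5,  -0.7]), 79, 145.4, 1.2)
top btn 90 [ 566. -169.   64.] [ 611. -128.   82.] [ 589.2 -148.6   72.1]
pan z 61.8
desk z 0.4
box [ 480. -776.  150.] [ 784. -540.  213.]
scene R (array([ 553.6, -393.2]), 138, 81.6, 1.6)
scene L (array([566.2, 397.4]), 139, 82.0, 1.6)
scene P (array([612.4,   1.4]), 147, 144.2, 1.3)
scene btn 96 [ 579. -164.   64.] [ 609. -132.   75.] [ 595.6 -146.9   71.4]
pan z 62.0
desk z -0.5
box [ 480. -756.  150.] [ 783. -539.  204.]
```

View pics/c.png

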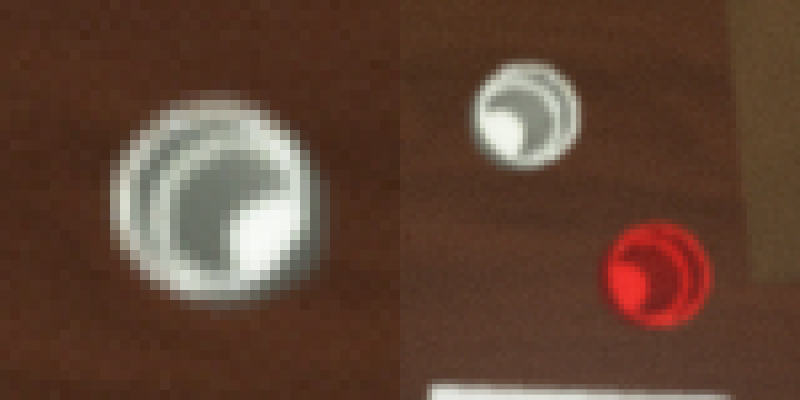

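The crop shows both candidates are white cups: left at (566,396) and right at (552,-394). The red one at (452,-472) is left alone. I'll go to the right cup first.

```bash
python3 -m jog '[0.05,-0.002,0.01,0,0,0.1, 0.1,-0.004,0.02,0,0,0.2, 0.15,-0.006,0.035,0,0,0.3, 0.2,-0.008,0.05,0,0,0.4228, 0.25,-0.01,0.065,0,0,0.4228, 0.3,-0.012,0.08,0,0,0.4228, 0.3418,-0.0135,0.0813,0,0,0.4228, 0.3418,-0.0135,0.0813,0,0,0.4228]' 1 40; python3 -c "
from bench import r; s=r.sense();print(s['tool_pos'],s['tcp_rot'],s['joint_pos'],s['time'])"
```

```text
time: 2.0
tool_pos: [554.7, -392.3, 149.3]
tcp_rot: [-179.9, 0.0, 0.2]
ft_force: [0.7, -0.2, -0.2]
finger_gap: 85.2
grip_force: 0.0
[ 554.7120824  -392.27936003  149.25563767] [-1.79945993e+02  1.88377401e-04  2.19651321e-01] [-3.96112439e+01  2.23232614e+01  7.64709087e+01  4.18410931e-02
  8.12405694e+01  5.01627205e+01] 2.0
```

```bash
python3 -m jog '[0,0,0,0,0,0, 0,0,0.04,0,0,0, 0,0,0.075,0,0,0, 0,0,0.095,0,0,0, 0,0,0.101,0,0,0, 0,0,0.101,0,0,0]'; python3 -m jog '[0,0,0,0,0,0, 0,0,0,0,0,0, 0,0,0,0,0,0, 0,0,0,0,0,0, 0,0,0,0,0,0, 0,0,0,0,0,0]' -1 30
```

```text
time: 2.75
tool_pos: [552.5, -395.3, 49.9]
tcp_rot: [180.0, -0.0, -0.0]
ft_force: [0.2, -0.4, 0.8]
finger_gap: 85.4
grip_force: 0.0
time: 3.5
tool_pos: [553.5, -395.6, 51.2]
tcp_rot: [179.9, -0.1, 0.0]
ft_force: [-1.0, 0.2, 5.1]
finger_gap: 61.5
grip_force: 32.7
```

```bash
python3 -m jog '[0,0,-0.02,0,0,0, 0,0,-0.06,0,0,0, 0,0,-0.11,0,0,0, 0,0,-0.16,0,0,0, 0,0,-0.181,0,0,0, 0.005,-0.03,-0.181,0,0,0, 0.012,-0.08,-0.181,0,0,0, 0.019,-0.13,-0.181,0,0,0]'; python3 -m jog '[0.007,-0.05,0,0,0,0, 0.014,-0.1,0,0,0,0, 0.021,-0.15,0,0,0,0, 0.028,-0.2,0,0,0,0, 0.035,-0.24,0,0,0,0, 0.0397,-0.2649,0,0,0,0, 0.0397,-0.2649,0,0,0,0, 0.0397,-0.2649,0,0,0,0]'
python3 - <<'E'
from h import *
for n in("top","scene"):
    p=r.snapshot(n); w=cloud(p)
    if n=="scene":
        a=p["pixels"][130:210,230:330,::-1];cv2.imwrite("pics/d.png",cv2.resize(a,(800,640))[:600])
    for zc in (265,):
        m=np.hypot(w[...,0]-611,w[...,1]-0)<40
        for lo,hi in((175,195),(195,215),(215,228),(228,240),(240,260),(260,272)):
            q=w[m&(w[...,2]>lo)&(w[...,2]<hi)]
            if len(q):print(n,lo,len(q),q.min(0).round(),q.max(0).round())
s=r.sense();print(s["tool_pos"],s["tcp_rot"],s["time"])
E
```

```text
time: 4.5
tool_pos: [570.9, -263.2, 229.4]
tcp_rot: [-180.0, 0.1, -0.1]
ft_force: [0.7, -0.6, -0.2]
finger_gap: 61.3
grip_force: 32.9
time: 5.5
tool_pos: [610.7, -0.1, 229.6]
tcp_rot: [180.0, 0.1, 0.0]
ft_force: [0.3, -0.5, -0.7]
finger_gap: 61.6
grip_force: 32.9
top 175 49 [600. -15. 176.] [617.  16. 194.]
top 195 9 [603. -19. 197.] [616.  18. 212.]
top 215 5 [596. -22. 218.] [612.  21. 223.]
top 228 16 [579. -28. 229.] [609.  24. 239.]
top 240 34 [578. -34. 240.] [606.  35. 260.]
top 260 37 [579. -34. 260.] [601.  37. 272.]
scene 175 47 [615. -17. 179.] [629.  17. 195.]
scene 195 73 [613. -20. 195.] [633.  20. 215.]
scene 215 65 [584. -20. 215.] [634.  20. 227.]
scene 228 133 [581. -33. 228.] [641.  32. 240.]
scene 240 328 [581. -38. 240.] [642.  39. 260.]
scene 260 137 [580. -38. 260.] [643.  37. 272.]
[610.82205256  -0.73051991 229.76524421] [ 1.79984778e+02  3.15552525e-02 -6.09591520e-02] 5.6
```

View pics/d.png

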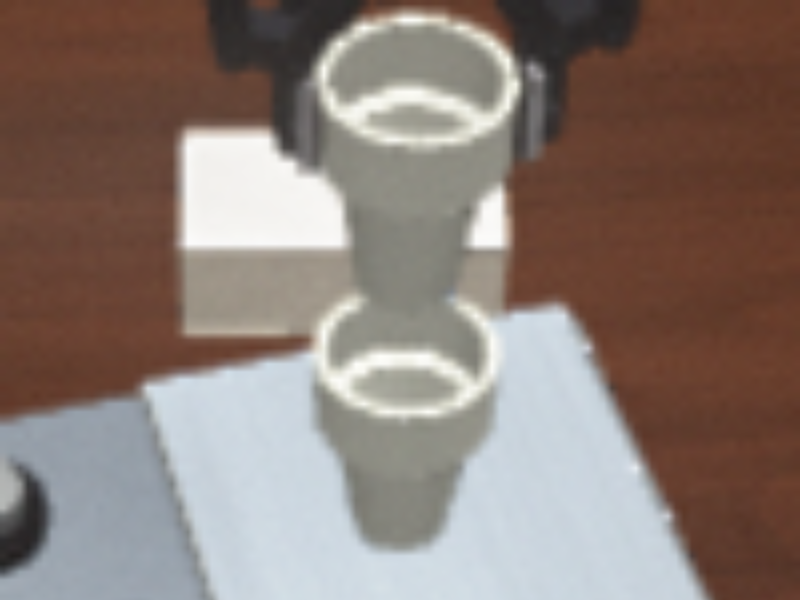

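The picture shows the cup held upright, centred above the pan cup at about (410,370) in the crop, with the fingertips clear of the collar's lower edge. I'll lower it now.

```bash
python3 -m jog '[0,0,0.02,0,0,0, 0,0,0.04,0,0,0, 0,0,0.055,0,0,0, 0,0,0.065,0,0,0, 0,0,0.075,0,0,0, 0,0,0.082,0,0,0, 0,0,0.085,0,0,0, 0,0,0.085,0,0,0]'
```

```text
time: 6.6
tool_pos: [611.1, 0.3, 145.1]
tcp_rot: [180.0, -0.0, 0.0]
ft_force: [1.1, -0.6, -0.7]
finger_gap: 61.6
grip_force: 32.9
```

```bash
python3 -m jog '[0,0,0.001,0,0,0, 0,0,0.002,0,0,0, 0,0,0.002,0,0,0]'
```

```text
time: 6.98
tool_pos: [611.3, 0.3, 143.4]
tcp_rot: [-180.0, -0.0, -0.0]
ft_force: [0.8, 0.0, -0.2]
finger_gap: 61.7
grip_force: 33.0
```

```bash
python3 -m jog '[0,0,0.001,0,0,0, 0,0,0.002,0,0,0, 0,0,0.002,0,0,0]'
```

```text
time: 7.35
tool_pos: [612.1, 0.7, 143.1]
tcp_rot: [-180.0, -0.2, 0.0]
ft_force: [-1.9, 2.5, 9.5]
finger_gap: 61.9
grip_force: 33.6
```

```bash
python3 -m jog '[0,0,-0.001,0,0,0, 0,0,-0.001,0,0,0, 0,0,-0.001,0,0,0, 0,0,-0.001,0,0,0, 0,0,-0.02,0,0,0, 0,0,-0.05,0,0,0, 0,0,-0.09,0,0,0, 0,0,-0.1,0,0,0]' 1
python3 - <<'E'
from h import *
for n in("scene","top"):
    p=r.snapshot(n); w=cloud(p)
    m=np.hypot(w[...,0]-611,w[...,1])<42
    print(n,rim(w,m,168,185), rim(w,m,138,168,31))
E
```

```text
time: 8.35
tool_pos: [613.1, 0.1, 246.4]
tcp_rot: [180.0, -0.4, -0.0]
ft_force: [0.5, 0.7, 0.2]
finger_gap: 85.1
grip_force: 0.0
scene (array([612.5,   2.1]), 157, 174.3, 1.4) (array([613.1,   1.7]), 345, 152.6, 3.1)
top (array([6.099e+02, 3.000e-01]), 56, 174.8, 1.3) (array([606.9,  -1.1]), 93, 148.4, 4.7)
```

Rim at 174.3 is exactly 30 mm higher, so the first cup is fully home. Next is the left cup.

```bash
python3 -m jog '[-0.003,-0.03,0,0,0,0, -0.01,-0.08,0,0,0,0, -0.018,-0.14,0,0,0,0, -0.025,-0.2,0.02,0,0,0, -0.032,-0.26,0.04,0,0,0, -0.039,-0.32,0.06,0,0,0, -0.044,-0.37,0.08,0,0,0, -0.0463,-0.3959,0.091,0,0,0]'; python3 -m jog '[0,0,0,0,0,0, 0,0,0,0,0,0, 0,0,0.04,0,0,0, 0,0,0.075,0,0,0, 0,0,0.095,0,0,0, 0,0,0.101,0,0,0, 0,0,0.101,0,0,0]';  python3 -m jog '[0,0,0,0,0,0, 0,0,0,0,0,0, 0,0,0,0,0,0, 0,0,0,0,0,0, 0,0,0,0,0,0, 0,0,0,0,0,0]' -1 30
```

```text
time: 9.45
tool_pos: [562.1, 398.3, 146.2]
tcp_rot: [179.9, 0.2, 0.1]
ft_force: [-0.2, 0.2, -0.3]
finger_gap: 85.1
grip_force: 0.0
time: 10.32
tool_pos: [565.4, 396.1, 49.9]
tcp_rot: [-180.0, -0.1, -0.0]
ft_force: [-0.0, -0.3, 0.8]
finger_gap: 85.8
grip_force: 0.0
time: 11.08
tool_pos: [566.0, 396.8, 51.1]
tcp_rot: [-179.9, -0.2, 0.0]
ft_force: [-0.1, -1.3, 6.6]
finger_gap: 60.3
grip_force: 34.2
```

```bash
python3 -m jog '[0,0,-0.02,0,0,0, 0,0,-0.06,0,0,0, 0,0,-0.11,0,0,0, 0,0,-0.16,0,0,0, 0,0,-0.2,0,0,0, 0.003,0.03,-0.211,0,0,0, 0.01,0.08,-0.211,0,0,0, 0.016,0.13,-0.211,0,0,0]'; python3 -m jog '[0.006,0.05,0,0,0,0, 0.012,0.1,0,0,0,0, 0.018,0.15,0,0,0,0, 0.024,0.2,0,0,0,0, 0.028,0.24,0,0,0,0, 0.0305,0.2653,0,0,0,0, 0.0305,0.2653,0,0,0,0, 0.0305,0.2653,0,0,0,0]'
python3 - <<'E'
from h import *
p=r.snapshot("scene"); w=cloud(p)
a=p["pixels"][120:200,230:330,::-1];cv2.imwrite("pics/e.png",cv2.resize(a,(600,480)))
m=np.hypot(w[...,0]-611,w[...,1])<42
print(rim(w,m,286,300),rim(w,m,168,185))
E
```

```text
time: 12.08
tool_pos: [580.7, 265.3, 261.7]
tcp_rot: [-180.0, -0.1, 0.1]
ft_force: [0.2, -0.4, -1.0]
finger_gap: 60.1
grip_force: 33.9
time: 13.08
tool_pos: [611.3, 1.5, 260.8]
tcp_rot: [-180.0, -0.0, 0.0]
ft_force: [0.2, 0.2, -1.7]
finger_gap: 60.7
grip_force: 34.0
(array([611.4,   2.9]), 230, 292.2, 4.1) (array([612.6,   2.1]), 136, 174.2, 1.3)
```

View pics/e.png

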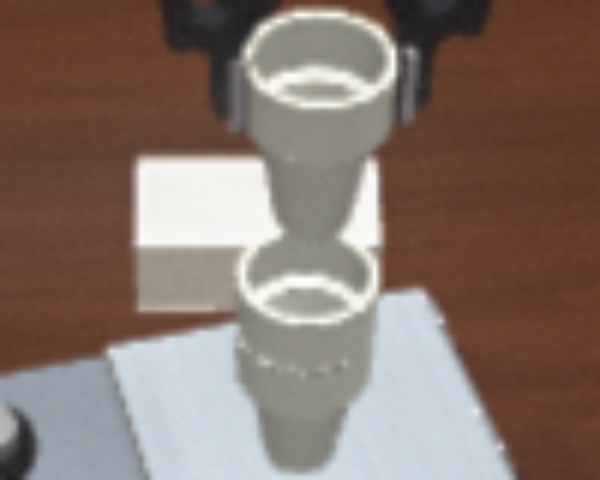

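The first two cups are nested with an even seam at (300,360). The third is upright above them at (320,60), so I'll lower it.

```bash
python3 -m jog '[0,0,0.02,0,0,0, 0,0,0.04,0,0,0, 0,0,0.055,0,0,0, 0,0,0.065,0,0,0, 0,0,0.075,0,0,0, 0,0,0.082,0,0,0, 0,0,0.085,0,0,0, 0,0,0.085,0,0,0]'; python3 -m jog '[0,0,0.001,0,0,0, 0,0,0.002,0,0,0, 0,0,0.002,0,0,0]'
```

```text
time: 14.12
tool_pos: [611.3, 0.8, 175.1]
tcp_rot: [180.0, -0.0, -0.0]
ft_force: [0.4, -0.6, -0.1]
finger_gap: 60.2
grip_force: 33.9
time: 14.5
tool_pos: [611.4, 0.9, 173.3]
tcp_rot: [180.0, -0.0, -0.0]
ft_force: [0.0, 0.2, -0.2]
finger_gap: 59.9
grip_force: 33.9
```

```bash
python3 -m jog '[0,0,0.001,0,0,0, 0,0,0.002,0,0,0, 0,0,0.002,0,0,0]'
```

```text
time: 14.88
tool_pos: [612.2, 1.2, 173.1]
tcp_rot: [-180.0, -0.2, 0.0]
ft_force: [-2.3, 1.3, 9.6]
finger_gap: 60.2
grip_force: 34.5
```

```bash
python3 -m jog '[0,0,-0.001,0,0,0, 0,0,-0.001,0,0,0, 0,0,-0.001,0,0,0, 0,0,-0.001,0,0,0, 0,0,-0.02,0,0,0, 0,0,-0.05,0,0,0, 0,0,-0.09,0,0,0, 0,0,-0.1,0,0,0]' 1
python3 - <<'E'
from h import *
out=[]
for n in("scene","top"):
    p=r.snapshot(n); w=cloud(p)
    m=np.hypot(w[...,0]-611,w[...,1])<42
    print(n,rim(w,m,196,215))
    img=p["pixels"]; q=w.reshape(-1,3)
    K=np.array(p["K"])
    uv,_=cv2.projectPoints(np.array([[590.,-150,70],[593.,-148,70]]),np.array(p["rvec"]),np.array(p["tvec"]),K,None); print(uv.ravel().round(1))
    u,v=uv[0,0].round().astype(int)
    out.append(cv2.resize(img[v-25:v+25,u-25:u+25,::-1],(400,400),interpolation=0))
    hsv=img.astype(int).sum(2)/3
    b=np.hypot(w[...,0]-591,w[...,1]+149)<22
    g=b&(hsv>95)&(w[...,2]>66)
    print("grey",g.sum(),np.nanmean(w[g],0).round(1),np.nanmin(w[g],0).round(),np.nanmax(w[g],0).round())
    d=(np.hypot(w[...,0]-591,w[...,1]+149)<40)&(hsv<60)
    print("dark",d.sum(),(np.nanmin(w[d],0)+np.nanmax(w[d],0))/2,np.nanmax(w[d],0)-np.nanmin(w[d],0))
cv2.imwrite("pics/f.png",np.hstack(out))
E
```

```text
time: 15.88
tool_pos: [613.1, 0.7, 276.5]
tcp_rot: [180.0, -0.4, 0.0]
ft_force: [0.2, 0.3, 0.4]
finger_gap: 84.9
grip_force: 0.0
scene (array([611.6,   2.9]), 190, 203.4, 1.5)
[225.9 190.1 226.6 190.9]
grey 80 [ 593.3 -147.2   71.4] [ 578. -164.   67.] [ 608. -132.   75.]
dark 82 [ 599.43341422 -149.03478374   57.32000147] [37.49938546 43.40940829 13.45295521]
top (array([608.5,   0.7]), 60, 206.4, 1.2)
[279.4 184.8 278.8 183.9]
grey 74 [ 591.1 -149.9   71.7] [ 575. -166.   67.] [ 607. -135.   80.]
dark 26 [ 581.718842   -149.18583609   57.29488767] [24.78534545 41.20878086 19.99905534]
```

View pics/f.png

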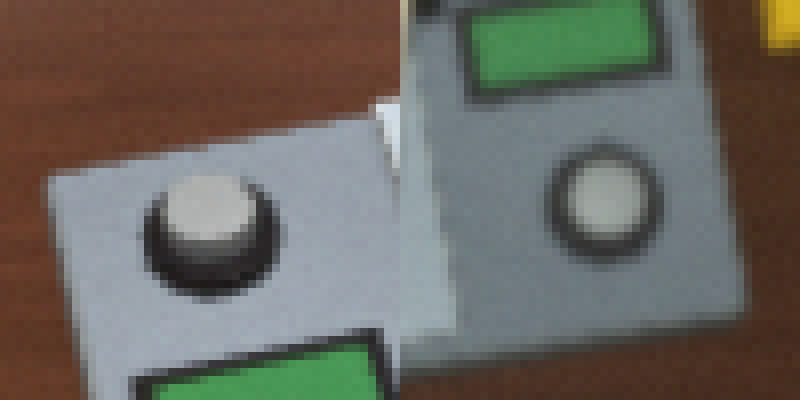

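```bash
python3 -m jog '[-0.006,0.05,0,0,0,0, -0.013,0.1,0,0,0,0, -0.0192,0.1495,0,0,0,0, -0.0192,0.1495,0.05,0,0,0, -0.0192,0.1495,0.1,0,0,0, -0.0192,0.1495,0.145,0,0,0, -0.0192,0.1495,0.161,0,0,0, -0.0192,0.1495,0.161,0,0,0]' -1; python3 -m jog '[0,0,0.01,0,0,0, 0,0,0.02,0,0,0, 0,0,0.03,0,0,0, 0,0,0.036,0,0,0, 0,0,0.036,0,0,0, 0,0,0.036,0,0,0]'
```

```text
time: 16.98
tool_pos: [591.0, -148.2, 108.7]
tcp_rot: [-179.9, 0.2, 0.0]
ft_force: [0.5, -0.8, 0.7]
finger_gap: -0.2
grip_force: 0.0
time: 17.73
tool_pos: [592.3, -148.7, 74.3]
tcp_rot: [180.0, -0.0, -0.0]
ft_force: [0.1, -1.3, 0.3]
finger_gap: 0.3
grip_force: 0.0
```

Commanded z is 74. I'll check the third cup's fit with a picture now, before pressing.

Run:
```python
from h import *
p=r.snapshot("scene"); w=cloud(p)
cv2.imwrite("pics/g.png",cv2.resize(p["pixels"][120:210,210:330,::-1],(800,600)))
m=np.hypot(w[...,0]-611,w[...,1])<42
print(rim(w,m,190,215))
p=r.snapshot("top"); w=cloud(p);m=np.hypot(w[...,0]-611,w[...,1])<42
print(rim(w,m,190,215))
```

```text
(array([611.8,   2.9]), 271, 200.5, 1.3)
(array([608.3,   0.7]), 104, 204.2, 1.2)
```

View pics/g.png

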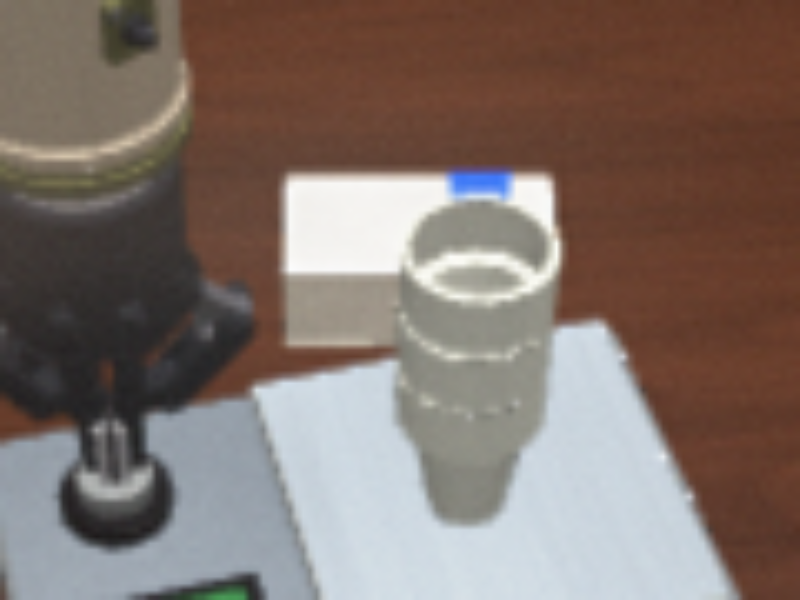

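The picture shows three even collars: top rim at (480,250), seams at (480,350) and (470,408). Rim height is about 204, so all three cups are home. The shut fingers are centred over the button at (115,470). I'll press it now.

```bash
python3 -m jog '[0,0,0.003,0,0,0, 0,0,0.006,0,0,0, 0,0,0.009,0,0,0, 0,0,0.011,0,0,0, 0,0,0.011,0,0,0, 0,0,0.011,0,0,0]'
```

```text
time: 18.58
tool_pos: [592.7, -148.8, 64.0]
tcp_rot: [180.0, -0.1, 0.0]
ft_force: [-1.3, 0.7, 9.9]
finger_gap: -0.2
grip_force: 4.4
```

```bash
python3 -m jog '[0,0,0.001,0,0,0, 0,0,0.002,0,0,0, 0,0,0.002,0,0,0, 0,0,0.002,0,0,0]'
```

```text
time: 19.08
tool_pos: [592.8, -148.8, 63.8]
tcp_rot: [180.0, -0.1, 0.0]
ft_force: [-9.3, 2.6, 22.5]
finger_gap: -0.2
grip_force: 11.0
```

It hit a hard stop at 63.8 mm with 22 N, so the button is fully down. I'll release it and retreat.

```bash
python3 -m jog '[0,0,-0.005,0,0,0, 0,0,-0.012,0,0,0, 0,0,-0.03,0,0,0, 0,0,-0.07,0,0,0, 0,0,-0.12,0,0,0, 0,0,-0.16,0,0,0, 0,0,-0.18,0,0,0, 0,0,-0.18,0,0,0]'
python3 - <<'E'
from h import *
s=r.sense();print(s["tool_pos"],s["ft_force"])
for n in("scene","top"):
    p=r.snapshot(n); w=cloud(p)
    if n=="scene": cv2.imwrite("pics/h.png",cv2.resize(p["pixels"][...,::-1],(800,600)))
    m=np.hypot(w[...,0]-611,w[...,1])<42
    print(rim(w,m,190,215))
    q=w[np.hypot(w[...,0]-592,w[...,1]+148.5)<10];print("btn z",np.nanmedian(q[:,2]))
E
```

```text
time: 20.08
tool_pos: [592.7, -148.8, 242.4]
tcp_rot: [180.0, -0.1, 0.0]
ft_force: [-0.7, 0.2, -0.3]
finger_gap: -0.1
grip_force: 0.0
[ 592.69487771 -148.80575809  242.4069367 ] [-0.74568676  0.16584757 -0.33458648]
(array([611.6,   2.8]), 269, 200.6, 1.3)
btn z 73.03017979298062
(array([608.2,   0.8]), 102, 203.7, 1.3)
btn z 649.6572336712579
```

View pics/h.png

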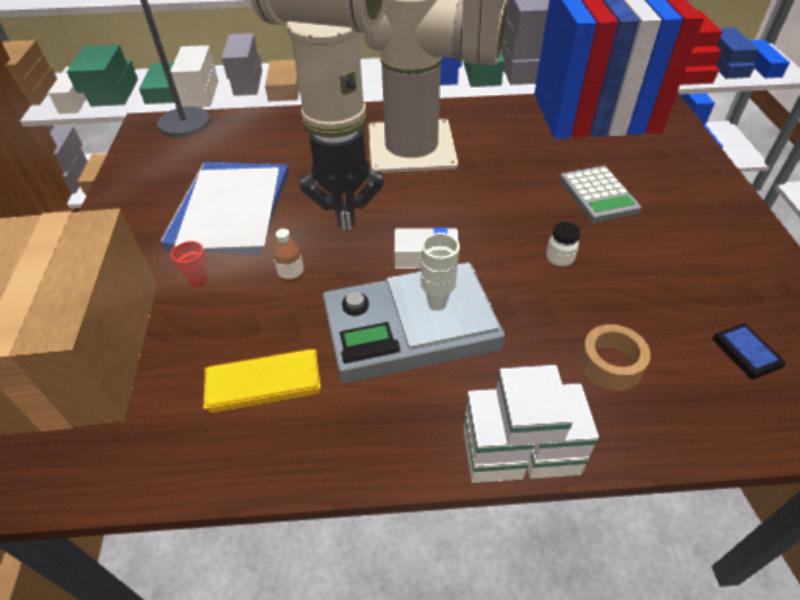

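The three cups stand nested on the pan at (440,270). The button at (355,300) is back up, everything else is where it was, and the robot is clear.

```bash
python3 -c "
from bench import r; print(r.hand_in())"
```

```text
the job is handed in; nothing more can be done
None
```

The job is handed in at about 20 s: all three cups are nested upright on the pan and let go, then the scale's button was pressed to its stop and released, with nothing else moved.

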